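Snug the vent plug of the water filter and switch it on

TASK

The water filter has a new cartridge. Screw its brass plug in by the orange wing, clockwise seen from above, until the taper goes properly snug: about 0.42 N m on the wing, never over 0.5 N m, or the thread strips. Then swing the blue-tipped valve lever fully over to the far side (away from you), let go, and leave the other things on the worktop where they are.

Things in the scene. Friction and masses are not known exactly. Their poses are not given: they have to be found in the camera images.
- filter: counter-top water filter, fixed: a white lying cylinder 84 mm thick, 250 mm long, on two grey feet, 0.1 m high without plug and lever. Origin on the worktop under its middle; y runs along the cylinder, x to its back (away from the robot, within 0.4 rad), z up. The plug's axis stands at local x = 0, y = -0.08, the valve's pivot at local x = 0, y = +0.08.
- collar: hexagonal brass port collar fixed on the filter, 49 mm across corners, 14 mm high, its top 119 mm above the worktop; the plug screws into it. Origin at the centre of its underside, on the plug's axis. How deep the plug goes before its taper binds differs from one filter to the next and cannot be seen.
- wing (a point): middle of the plug's orange wing, on the plug's axis, the point to grip, 161 mm above the worktop or up to 3 mm lower. x runs along the wing, y through its thickness, z up. The wing is an upright bar 44 mm long, 10 mm thick, reaching 8 mm above and 20 mm below this point; 25 mm below it is the top of a flange 30 mm across. It turns about the vertical and sinks 4 mm a turn.
- vent_plug: the brass plug, origin on its axis 30 mm below wing. Its springy wing twists on it by 0.4 rad per N m and springs back when let go; the plug stays. The thread drags evenly with 0.28 N m; after 0.4 to 3.1 rad clockwise (regrasp) the taper binds and resistance climbs by 0.3 N m per rad of plug. Snug is 0.36 to 0.49 N m (0.08 to 0.21 over the drag); it strips at 0.5.
- valve (a joint): angle of the valve lever (rad): 0 = leaning 0.5 rad to the filter's -x (toward the robot, bypass), 1.0 = leaning 0.5 rad to its +x (far side, stop). It starts between 0 and 0.15. It pivots about the filter's y axis, 118 mm above the worktop at local x = 0, y = 0.08, turns stiffly (0.06 N m) and stays where it is left.
- valve_tip (a point): centre of the blue ball, 26 mm across, at the end of the lever's 10 mm steel rod, 80 mm from the pivot.
- mug_1: bystander: white mug with red stripes, 83x121x101 mm, origin under its centre
- mug_2: bystander: purple mug, 90x119x95 mm, origin under its centre
- egg_timer: bystander: orange and cream egg timer, 58 mm across, 57 mm high, origin under its centre
- tomato_1: bystander: red tomato, 65 mm across, 71 mm high, origin under its centre
- lemon_1: bystander: yellow lemon, 77x52x53 mm, origin under its centre
- orange_1: bystander: orange, 80 mm across, origin under its centre

How it is judged:
By the outcome, as a careful person would: the job done as asked, in the order asked, and still so for the second after the job is handed in, with the robot touching nothing.
It also fails if it takes over 72 s, if anything falls off the work surface, if the arm or the gripper's body presses on something with over 40 N, if the wrist force passes 120 N, or if a joint passes its speed limit or range.

ROBOT

A 6-joint arm with a two-finger parallel gripper is mounted at the origin on a cart in front of the work surface, level with it; the furniture and walls round the work are solid. World frame = base frame: x ahead of the robot, y to its left, z up, the work surface at z = 0. Lengths are in mm, angles in rad, forces in N, time in s.
With the tool pointing down it reaches from about 350 to 975 mm from the base axis. Payload 7.1 kg.
Tool frame: the origin (TCP) lies on the front face of the gripper's body, between the roots of the fingers; the fingertips stand 80 mm ahead of it and the grasp point (between the pads) lies 61 mm ahead of it (env.tips_ahead is the distance from the TCP to the fingertips, in mm); z points along the fingers, y is the direction in which the jaws open and shut (so a half turn about z gives the same grasp; the last joint's range is limited). The gripper opens to 88 mm and grips with 3 to 60 N. Pads are 20 mm wide; open, the fingers measure 115 mm over their backs; the gripper's body (75 mm by 178 mm) begins 61 mm behind the grasp point.
Start: joints at [1.32, 0.423, 1.63, -0, 1.089, -0.019], TCP at [143.55, 608.275, 302.675] pointing down, gripper open.
Joint ranges: [-3, 3], [-0.9, 2.11], [0.09, 2.58], [-1.31, 4.45], [0.11, 2.69], [-2.54, 2.54]. Speed limits (rad/s): [2.39, 2.39, 3.01, 3.14, 3.14, 3.14].

INTERFACE

Orientations are given as a unit quaternion [x, y, z, w].
In Python, from station import env, set_gripper, viewer, workorder gives the robot as it stands. Calls block until the motion is done:
- env.reach(position, orientation): joint-space move of the TCP to a pose.
- env.move_l(position, rot=None, rate=150, f_stop=None): straight line of the TCP; rot=None keeps the orientation; rate is the mean speed in mm/s. With f_stop (N) it stops when the force on the tool has changed by that much, and returns True; else False.
- env.move_joints(angles): joint-space move.
- set_gripper(opening): finger opening in mm; the grip force is fixed at half the most; returns when the fingers have stopped.
- env.hold(seconds).
- env.ik(position, orientation): joint angles nearest the present ones, or None.
- env.read_state(): the state.
- viewer.camera(name): name is "scene" or "top" or "wrist"; returns the picture (480x640x3 uint8, blue, green, red); there is no depth.
- viewer.camera_params(name): a dict with "fx", "fy", "cx", "cy" (pixels), "pose" (4x4, takes a point from camera to world coordinates); the wrist camera has in their place "tool_from_camera" (4x4, takes a point from camera to tool coordinates, whose origin is the TCP and whose axes are the flange's). Camera axes: x right, y up, looking along -z (the intrinsics and any distortion apply to the point x, -y, -z); pixel columns grow to the right and rows downward; lengths in mm; the calibration is good to about 2 mm. A picture is of the moment at which its call begins: read the wrist's pose just before it. camera_params takes no time and is no camera call.
A pose or a line that the arm cannot do raises env.IKError and nothing moves.
- workorder.sign_off(): hands the job in, once; it reports no verdict.
The state is a dict: "time_s": time; "qpos": joint angles; "dq": joint speeds; "tau": joint torques, N m; "tool_pos": TCP position; "orientation": TCP orientation; "force": force on the tool from outside, world axes, zero at the start; "wrist_torque": the same for the moment, N m; "width": finger opening in mm.
Only numpy, scipy, OpenCV 4.12 (cv2) and the standard library are available. Lean on these libraries where they do the work, as an engineer would, in place of code of your own. Each camera call takes 0.05 s, during which the arm holds its last target.

## Working session

There is one attempt and no reset: what is moved stays moved. The work goes in short steps, each a Python script; the robot and the scene stay as the last script left them, time stands still between calls to the robot, and variables do not carry over. Pictures are saved under pics/ and viewed, and the job is handed in when it is done.

```bash
ls; mkdir -p pics; python3 - <<'E'
from station import env,set_gripper,viewer,workorder
import cv2
print(env.read_state())
for n in("scene","top","wrist"):
    print(n,viewer.camera_params(n)); cv2.imwrite(f"pics/a_{n}.png",viewer.camera(n))
E
```

```text
pics
{'time_s': 0.0, 'qpos': array([ 1.32001476e+00,  4.23797144e-01,  1.63067548e+00, -3.26302537e-05,
        1.08860534e+00, -1.90058169e-02]), 'dq': array([ 0.00039907, -0.00058667,  0.00178325,  0.00121022, -0.0016208 ,
       -0.0017102 ]), 'tau': array([-1.27664996e-03, -5.44613957e+01, -2.73658043e+01,  6.43929234e-02,
        2.28743203e-02, -8.66793152e-05]), 'tool_pos': array([143.44462018, 607.87457275, 301.93459766]), 'orientation': array([ 1.15621097e-01,  9.93293114e-01, -7.37854869e-04, -8.55583631e-05]), 'force': array([-0.68557711,  0.39597477, -0.26407348]), 'wrist_torque': array([ 0.00116215, -0.01727388, -0.03019658]), 'width': 87.89292367559226}
scene {'fx': 522.5157535165645, 'fy': 522.5157535165645, 'cx': 316.22672131561836, 'cy': 237.10375176286098, 'pose': array([[-7.19054248e-01,  3.26083997e-01, -6.13702058e-01,
        -4.94189082e+02],
       [-6.94878685e-01, -3.24359523e-01,  6.41821247e-01,
         1.14784265e+03],
       [ 1.02275311e-02,  8.87952773e-01,  4.59820912e-01,
         8.81446518e+02],
       [ 0.00000000e+00,  0.00000000e+00,  0.0000000
[... 260 characters left out ...]
.33776812e-02, -9.20300480e-03,
         1.00100624e+02],
       [-1.62039750e-04,  2.03967907e-01,  9.78977562e-01,
         1.41389537e+03],
       [ 0.00000000e+00,  0.00000000e+00,  0.00000000e+00,
         1.00000000e+00]])}
wrist {'fx': 358.53719717405414, 'fy': 358.53719717405414, 'cx': 320.1086066410195, 'cy': 239.7919342242136, 'tool_from_camera': array([[ 7.53173659e-04,  9.51900295e-01,  3.06407019e-01,
         8.52074753e+01],
       [ 9.99999494e-01, -5.12736824e-04, -8.65185613e-04,
        -8.26871492e-02],
       [-6.66464278e-04,  3.06407516e-01, -9.51900200e-01,
        -8.25089437e+01],
       [ 0.00000000e+00,  0.00000000e+00,  0.00000000e+00,
         1.00000000e+00]])}
```

View pics/a_scene.png

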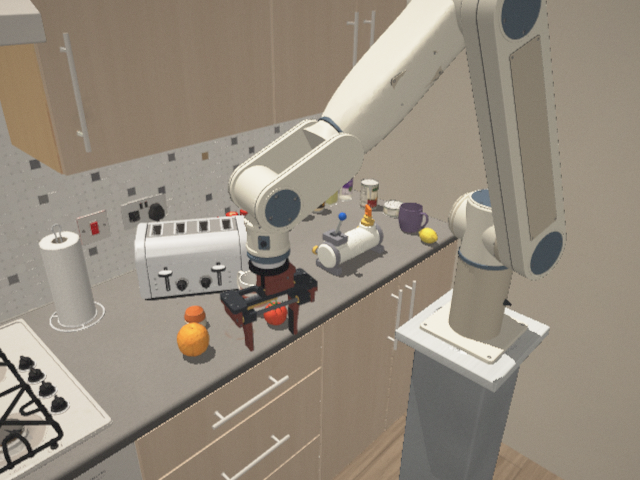

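View pics/a_top.png

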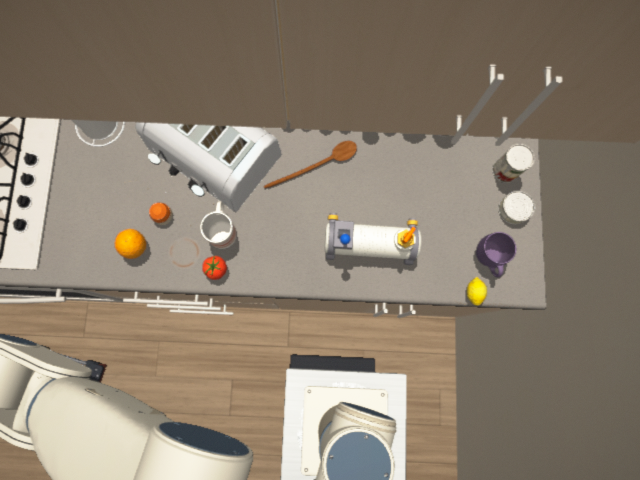

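View pics/a_wrist.png

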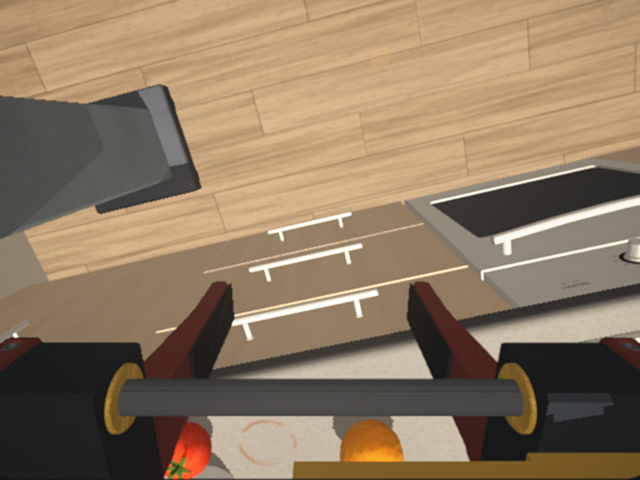

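The top view shows the filter lying at about (373,241). The orange wing is at (407,237), the blue ball at (345,239), and the mugs, lemon, tomato, orange and timer are clear of it. I'll enlarge those areas.

```bash
python3 - <<'E'
import cv2
a=cv2.imread("pics/a_top.png")[200:280,315:430]
cv2.imwrite("pics/b_top.png",cv2.resize(a,None,fx=6.9,fy=6.9,interpolation=cv2.INTER_CUBIC))
a=cv2.imread("pics/a_scene.png")[195:275,305:395]
cv2.imwrite("pics/b_scene.png",cv2.resize(a,None,fx=7,fy=7,interpolation=cv2.INTER_CUBIC))
E
```

```text
(no output)
```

View pics/b_top.png

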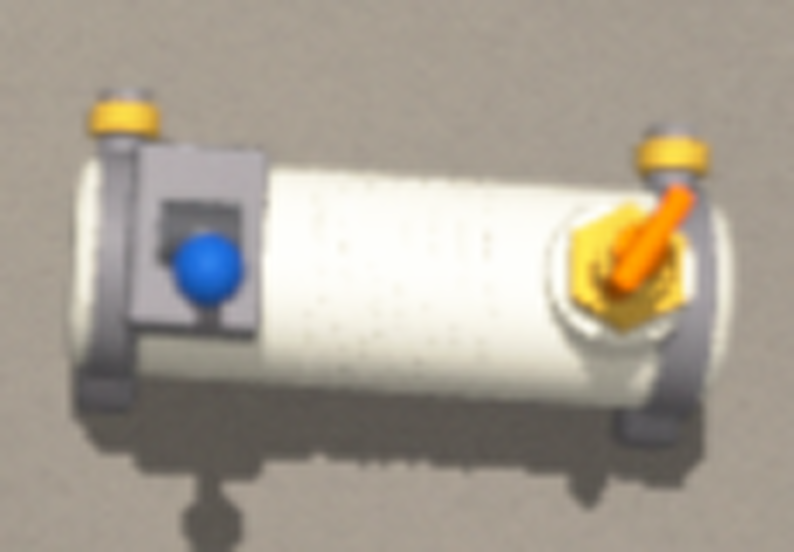

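View pics/b_scene.png

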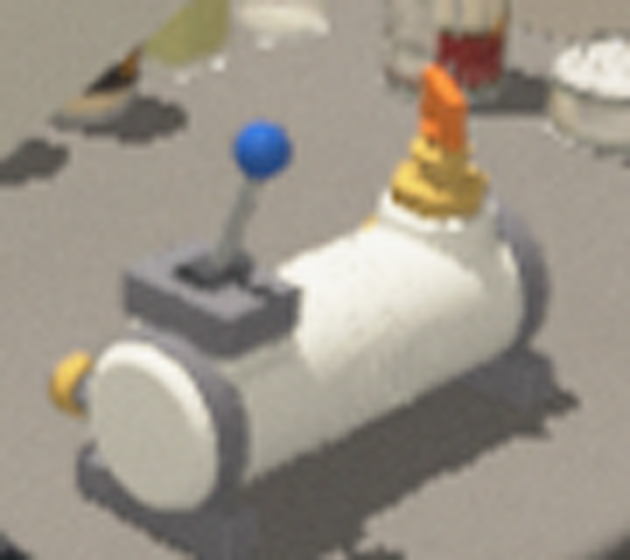

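```bash
cat > h.py <<'E'
from station import env,set_gripper,viewer,workorder
import cv2,numpy as np
from scipy.spatial.transform import Rotation as R
def pose_of(n,st=None):
    p=viewer.camera_params(n)
    if n!="wrist": return p,p["pose"]
    T=np.eye(4);T[:3,:3]=R.from_quat(st["orientation"]).as_matrix();T[:3,3]=st["tool_pos"]
    return p,T@p["tool_from_camera"]
def onz(n,u,v,z,st=None):
    p,P=pose_of(n,st)
    d=P[:3,:3]@np.array([(u-p["cx"])/p["fx"],-(v-p["cy"])/p["fy"],-1])
    return P[:3,3]+d*(z-P[2,3])/d[2]
def proj(n,X,st=None):
    p,P=pose_of(n,st)
    c=P[:3,:3].T@(np.array(X)-P[:3,3])
    return p["cx"]+p["fx"]*c[0]/-c[2], p["cy"]+p["fy"]*c[1]/c[2]
# yaw: tool pointing down, tool y (jaw axis) at angle a from world x
def down(a):
    y=np.array([np.cos(a),np.sin(a),0]);z=np.array([0,0,-1.]);x=np.cross(y,z)
    return R.from_matrix(np.c_[x,y,z]).as_quat()
E
python3 - <<'E'
from h import *
np.set_printoptions(precision=1,suppress=True)
t=lambda u,v,z:onz("top",315+u/6.9,200+v/6.9,z)
s=lambda u,v,z:onz("scene",305+u/7,195+v/7,z)
print("wing top far/near",t(683,197,169),t(625,278,169))
print("collar",t(630,268,119),"flange")
print("ball",t(208,269,188),t(208,269,190), "scene",s(263,150,188),s(263,150,190))
print("scene wing top mid",s(447,88,169), s(428,66,169),s(465,103,169))
print("cyl ends", t(85,270,58),t(722,300,58))
print("bracket block top corners",[t(*c,118) for c in((140,150),(268,152),(255,330),(130,318))])
print("bystand",onz("top",477,291,26),onz("top",495,252,47))
E
```

```text
wing top far/near [ 507.6 -147.5  169. ] [ 477.1 -126.9  169. ]
collar [ 491.3 -137.8  119. ] flange
ball [469.9  23.1 188. ] [469.5  23.3 190. ] scene [470.9  20.3 188. ] [468.2  23.6 190. ]
scene wing top mid [ 481.7 -125.2  169. ] [ 504.6 -139.   169. ] [ 464.8 -117.8  169. ]
cyl ends [493.9  62.8  58. ] [ 492.9 -184.8   58. ]
bracket block top corners [array([528.4,  45.5, 118. ]), array([529.8,  -2.4, 118. ]), array([461.9,   0.7, 118. ]), array([464.3,  47.1, 118. ])]
bystand [ 375.9 -345.8   26. ] [ 480.8 -389.8   47. ]
```

```bash
python3 - <<'E'
from h import *
np.set_printoptions(precision=3,suppress=True)
print(np.array(env.read_state()["qpos"]))
for a in (0.977,0.977-np.pi):
    for z in (300,220):
        print(a,env.ik([492,-137.4,z],down(a)))
for a in np.arange(-3,3.2,.5): print(round(a,2),(lambda q:None if q is None else q[[0,3,4,5]])(env.ik([492,-137.4,222],down(a))))
E
```

```text
[ 1.32   0.424  1.63   0.     1.089 -0.019]
0.977 [-0.296  0.259  1.882 -0.     1.    -1.273]
0.977 [-0.296  0.377  1.94  -0.     0.824 -1.273]
-2.1645926535897932 [-0.296  0.259  1.882 -0.     1.     1.869]
-2.1645926535897932 [-0.296  0.377  1.94  -0.     0.824  1.869]
-3.0 None
-2.5 [-0.296 -0.     0.828  2.204]
-2.0 [-0.296 -0.     0.828  1.704]
-1.5 [-0.296 -0.     0.828  1.204]
-1.0 [-0.296 -0.     0.828  0.704]
-0.5 [-0.296 -0.     0.828  0.204]
0.0 [-0.296 -0.     0.828 -0.296]
0.5 [-0.296 -0.     0.828 -0.796]
1.0 [-0.296 -0.     0.828 -1.296]
1.5 [-0.296 -0.     0.828 -1.796]
2.0 [-0.296 -0.     0.828 -2.296]
2.5 None
3.0 None
```

```bash
python3 - <<'E'
from h import *
np.set_printoptions(precision=3,suppress=True)
env.reach([492,-137.4,375],down(0.977))
env.hold(0.3)
st=env.read_state(); print(st)
cv2.imwrite("pics/c_wrist.png",viewer.camera("wrist"))
for X in([492,-137.4,169],[492,-137.4,136],[496,22.7,118],[470,23,188]): print(proj("wrist",X,st))
import pickle; pickle.dump(st,open("c.pkl","wb"))
E
```

```text
{'time_s': 3.35, 'qpos': array([-0.295,  0.171,  1.806, -0.   ,  1.165, -1.273]), 'dq': array([-0.004,  0.002,  0.001, -0.002,  0.   , -0.001]), 'tau': array([  0.041, -40.033, -28.826,   0.008,   0.075,   0.001]), 'tool_pos': array([ 492.063, -137.172,  374.958]), 'orientation': array([ 0.292,  0.956, -0.   , -0.   ]), 'force': array([-0.939,  0.61 , -0.802]), 'wrist_torque': array([-0.108,  0.006, -0.049]), 'width': 87.73762008985071}
(np.float64(319.8393361188165), np.float64(231.23838716855295))
(np.float64(319.83327840845624), np.float64(221.14450829281816))
(np.float64(469.6903033214419), np.float64(123.48303326346083))
(np.float64(493.1970048577169), np.float64(90.39737767417765))
```

View pics/c_wrist.png

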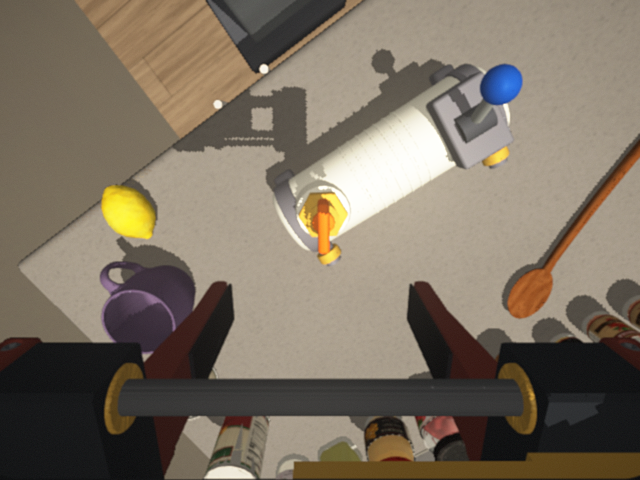

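The wrist view shows the wing as an upright orange bar at about (323,200–255), close to the predicted (320,231), and the ball at (501,85). I'll enlarge it.

```bash
python3 - <<'E'
import cv2
a=cv2.imread("pics/c_wrist.png")[180:270,270:380]
cv2.imwrite("pics/d_w.png",cv2.resize(a,None,fx=6.6,fy=6.6,interpolation=cv2.INTER_CUBIC))
E
```

```text
(no output)
```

View pics/d_w.png

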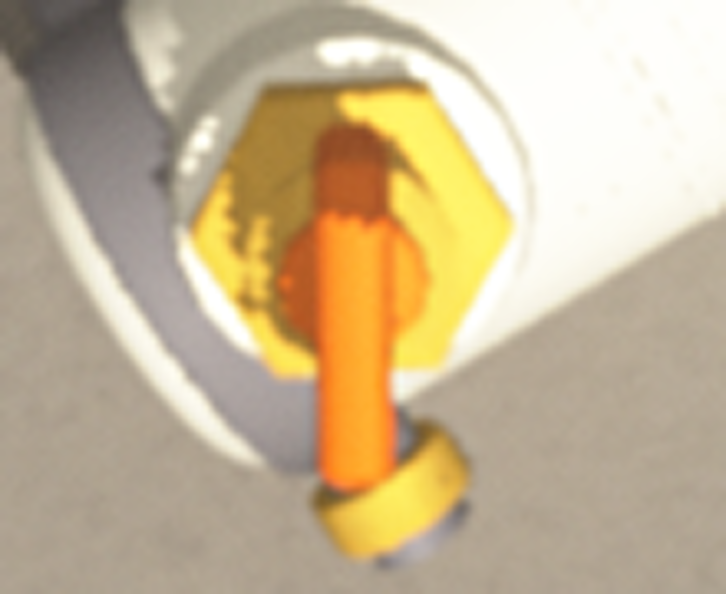

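```bash
python3 - <<'E'
from h import *
import pickle; st=pickle.load(open("c.pkl","rb"))
def ov(cx,cy,th,zt,col,im,f,ox,oy,cam):
    for z in(zt,zt-28):
        pts=[]
        for a,b in((22,5),(22,-5),(-22,-5),(-22,5)):
            X=[cx+a*np.cos(th)-b*np.sin(th),cy+a*np.sin(th)+b*np.cos(th),z]
            u,v=proj(cam,X,st);pts.append([(u-ox+.5)*f-.5,(v-oy+.5)*f-.5])
        cv2.polylines(im,[np.int32(np.round(pts))],True,col,1)
    pts=[]
    for k in range(6):
        X=[cx+24.5*np.cos(k*np.pi/3),cy+24.5*np.sin(k*np.pi/3),119];u,v=proj(cam,X,st);pts.append([(u-ox+.5)*f-.5,(v-oy+.5)*f-.5])
    cv2.polylines(im,[np.int32(np.round(pts))],True,(255,0,255),1)
f=6.6
im=cv2.imread("pics/d_w.png"); ov(492,-137.4,-.594,168,(255,0,0),im,f,270,180,"wrist")
im2=cv2.resize(cv2.imread("pics/a_top.png")[200:280,350:430],None,fx=7,fy=7,interpolation=cv2.INTER_CUBIC); ov(492,-137.4,-.594,168,(255,0,0),im2,7,350,200,"top")
cv2.imwrite("pics/e1.png",im);cv2.imwrite("pics/e2.png",im2)
E
```

```text
(no output)
```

View pics/e1.png

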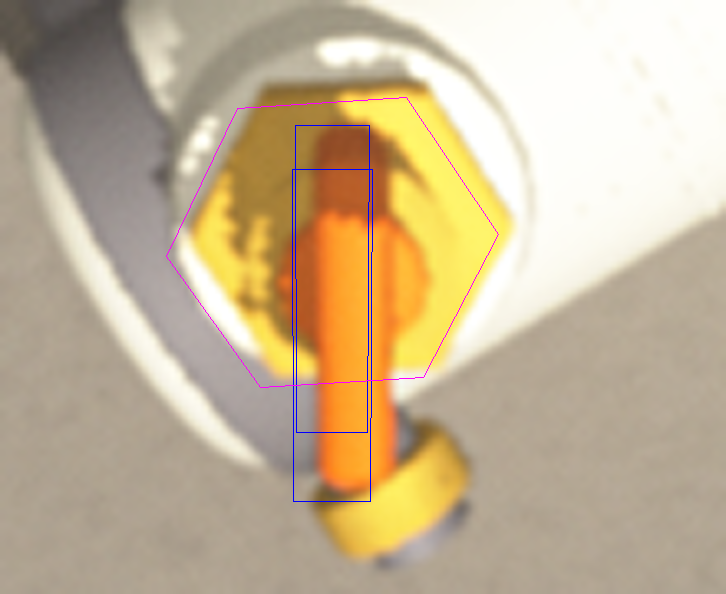

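View pics/e2.png

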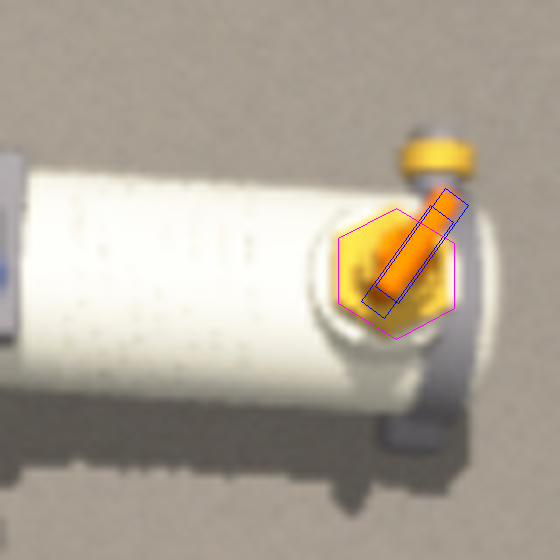

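The model overlay shows the wing about 3 mm further toward +tool y, and the top view agrees with y ≈ -135. I'll correct for that, come down closer and check again.

```bash
cat > ov.py <<'E'
from h import *
def ov(cx,cy,th,zt,st,im,f,ox,oy,cam="wrist"):
    P=lambda X:(lambda u,v:[(u-ox+.5)*f-.5,(v-oy+.5)*f-.5])(*proj(cam,X,st))
    for z in(zt,zt-28):
        pts=[P([cx+a*np.cos(th)-b*np.sin(th),cy+a*np.sin(th)+b*np.cos(th),z]) for a,b in((22,5),(22,-5),(-22,-5),(-22,5))]
        cv2.polylines(im,[np.int32(np.round(pts))],True,(255,0,0),1)
    pts=[P([cx+24.5*np.cos(k*np.pi/3-.03),cy+24.5*np.sin(k*np.pi/3-.03),119]) for k in range(6)]
    cv2.polylines(im,[np.int32(np.round(pts))],True,(255,0,255),1)
E
python3 - <<'E'
from ov import *
np.set_printoptions(precision=3,suppress=True)
env.move_l([492.8,-134.6,290],rot=down(0.985),rate=150)
env.hold(0.2)
st=env.read_state(); print(st["time_s"],st["tool_pos"],st["wrist_torque"],st["force"])
im=viewer.camera("wrist")
f=4;c=cv2.resize(im[180:330,230:410],None,fx=f,fy=f,interpolation=cv2.INTER_CUBIC)
ov(492.8,-134.6,-.586,168,st,c,f,230,180)
cv2.imwrite("pics/f.png",c)
E
```

```text
4.3167 [ 493.284 -134.772  291.03 ] [-0.022 -0.021  0.011] [ 0.036 -0.19  -0.421]
```

View pics/f.png

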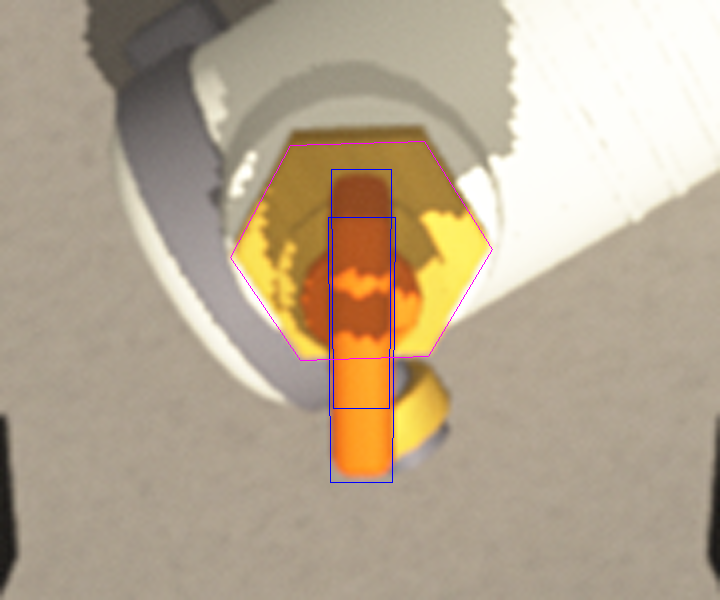

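The overlay fits within about 1 mm, with the wing centred between the fingers at (361,330) in the crop. I'll descend and grip.

```bash
python3 - <<'E'
from ov import *
np.set_printoptions(precision=3,suppress=True)
def pr(t):
    s=env.read_state(); print(t,round(s["time_s"],2),s["tool_pos"],"F",s["force"],"T",s["wrist_torque"],"w",round(s["width"],1),"q6",round(s["qpos"][5],3))
print(env.move_l([492.8,-134.6,220.5],rate=100,f_stop=6)); env.hold(.2); pr("down")
set_gripper(30); pr("30")
set_gripper(0); env.hold(.2); pr("closed")
E
```

```text
False
down 5.41 [ 493.115 -134.699  221.142] F [-0.026  1.066  0.187] T [-0.014  0.02   0.013] w 87.4 q6 -1.275
30 6.41 [ 492.811 -134.604  220.493] F [-0.585  0.082 -0.274] T [-0.111 -0.033 -0.025] w 30.2 q6 -1.275
closed 7.06 [ 492.86  -134.553  220.642] F [-0.279  0.562  3.418] T [ 0.094  0.089 -0.052] w 9.9 q6 -1.275
```

```bash
cat > turn.py <<'E'
from h import *
C=np.array([492.8,-134.6]); A0=0.985; Z0=220.5
np.set_printoptions(precision=2,suppress=True)
def meas(n=6,dt=.03):
    F=[];T=[]
    for _ in range(n):
        env.hold(dt); s=env.read_state();F.append(s["force"]);T.append(s["wrist_torque"])
    return np.mean(F,0),np.mean(T,0),np.std(T,0)[2],s
def go(phi,n=6,off=(0,0),z=None):
    env.move_l([C[0]+off[0],C[1]+off[1],(Z0-4*phi/2/np.pi) if z is None else z],rot=down(A0-phi),rate=10)
    F,T,sd,s=meas(n)
    print(f"phi {phi:.2f} t {s['time_s']:.2f} q6 {s['qpos'][5]:.3f} Tz {T[2]:.3f} sd {sd:.3f} tau6 {s['tau'][5]:.3f} T {T[:2]} F {F} w {s['width']:.2f}")
    return T[2]
E
python3 - <<'E'
from turn import *
for p in (0,.1,.2,.3): go(p)
E
```

```text
phi 0.00 t 7.51 q6 -1.275 Tz 0.013 sd 0.024 tau6 0.018 T [0.22 0.1 ] F [-0.64  1.03  4.1 ] w 9.76
phi 0.10 t 7.96 q6 -1.176 Tz 0.241 sd 0.035 tau6 0.235 T [0.29 0.12] F [-0.6   2.12  5.06] w 10.24
phi 0.20 t 8.41 q6 -1.076 Tz 0.237 sd 0.016 tau6 0.239 T [0.29 0.12] F [-0.15  1.6   5.03] w 9.91
phi 0.30 t 8.86 q6 -0.976 Tz 0.230 sd 0.021 tau6 0.239 T [0.31 0.11] F [-0.61  2.14  5.02] w 9.60
```

```bash
python3 - <<'E'
from turn import *
for p in np.arange(.4,2.4,.1):
    t=go(p,n=8)
    if t>.31: break
E
```

```text
phi 0.40 t 9.38 q6 -0.876 Tz 0.240 sd 0.017 tau6 0.239 T [0.34 0.1 ] F [-0.45  2.15  5.2 ] w 9.97
phi 0.50 t 9.89 q6 -0.776 Tz 0.231 sd 0.022 tau6 0.239 T [0.33 0.12] F [-0.3   1.88  4.98] w 9.70
phi 0.60 t 10.41 q6 -0.676 Tz 0.236 sd 0.029 tau6 0.239 T [0.36 0.09] F [-0.29  2.32  4.68] w 10.26
phi 0.70 t 10.93 q6 -0.576 Tz 0.223 sd 0.044 tau6 0.239 T [0.35 0.1 ] F [-0.21  2.19  5.05] w 9.67
phi 0.80 t 11.44 q6 -0.476 Tz 0.258 sd 0.032 tau6 0.239 T [0.36 0.07] F [-0.31  2.18  5.05] w 9.58
phi 0.90 t 11.96 q6 -0.375 Tz 0.242 sd 0.026 tau6 0.239 T [0.4  0.06] F [-0.11  2.43  5.  ] w 9.63
phi 1.00 t 12.47 q6 -0.275 Tz 0.240 sd 0.034 tau6 0.239 T [0.38 0.06] F [-0.16  2.29  4.97] w 9.97
phi 1.10 t 12.99 q6 -0.175 Tz 0.255 sd 0.026 tau6 0.247 T [0.38 0.04] F [0.06 2.3  4.93] w 9.84
phi 1.20 t 13.51 q6 -0.076 Tz 0.253 sd 0.028 tau6 0.268 T [0.36 0.04] F [0.17 2.53 5.26] w 9.79
phi 1.30 t 14.03 q6 0.024 Tz 0.293 sd 0.036 tau6 0.291 T [0.35 0.03] F [0.02 2.33 4.98] w 9.71
phi 1.40 t 14.54 q6 0.124 Tz 0.310 sd 0.026 tau6 0.315 T [0.36 0.03] F [0.02 2.24 5.36] w 9.95
```

The torque was flat at 0.239 and has climbed since phi ≈ 1.08 at about 0.235/rad. The drag is specified as 0.28, so the sensor reads a little low. I'll aim for about 0.14–0.15 over the drag, at phi ≈ 1.65.

```bash
python3 - <<'E'
from turn import *
for p in (1.5,1.57,1.61,1.65): go(p,n=8)
E
```

```text
phi 1.50 t 15.06 q6 0.224 Tz 0.356 sd 0.016 tau6 0.338 T [0.35 0.02] F [0.04 2.47 5.5 ] w 9.62
phi 1.57 t 15.57 q6 0.294 Tz 0.372 sd 0.018 tau6 0.364 T [0.29 0.04] F [-0.31  2.68  5.56] w 9.81
phi 1.61 t 16.09 q6 0.334 Tz 0.383 sd 0.036 tau6 0.383 T [0.3  0.03] F [-0.21  2.47  5.66] w 10.23
phi 1.65 t 16.61 q6 0.374 Tz 0.412 sd 0.028 tau6 0.393 T [0.27 0.04] F [-0.39  2.3   5.8 ] w 9.76
```

Measured torque is 0.39–0.41, about 0.15–0.17 over the measured plateau. Next I release, lift and check the wing angle.

```bash
python3 - <<'E'
from ov import *
np.set_printoptions(precision=3,suppress=True)
set_gripper(30); env.hold(.1)
s=env.read_state(); print(s["time_s"],s["wrist_torque"],s["force"])
set_gripper(88)
env.move_l([492.8,-134.6,300],rate=150); env.hold(.2)
st=env.read_state(); print(st["time_s"],st["tool_pos"],st["wrist_torque"])
im=viewer.camera("wrist"); cv2.imwrite("pics/g0.png",im)
f=4;c=cv2.resize(im[180:330,230:410],None,fx=f,fy=f,interpolation=cv2.INTER_CUBIC)
ov(492.8,-134.6,-.586-1.482,167,st,c,f,230,180)
cv2.imwrite("pics/g.png",c)
E
```

```text
17.2417 [-0.042  0.147  0.041] [ 0.428 -0.372  0.524]
19.125 [ 492.318 -134.459  298.892] [-0.052  0.118 -0.007]
```

View pics/g.png

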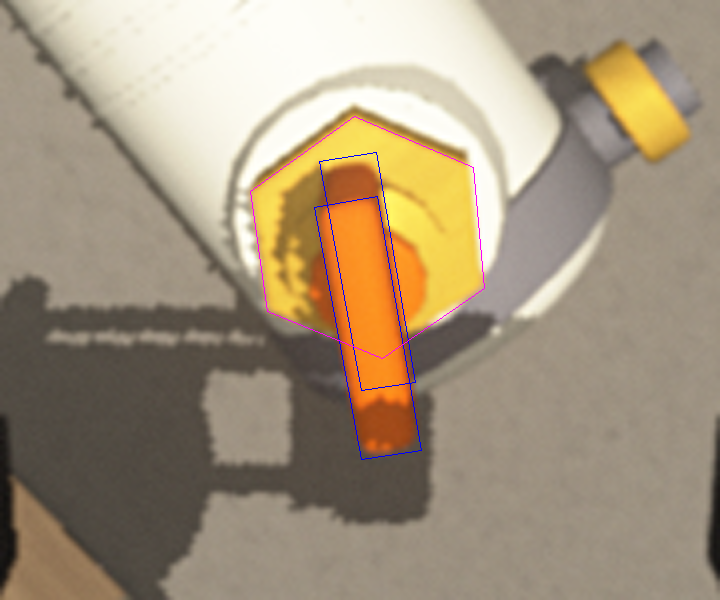

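View pics/g0.png

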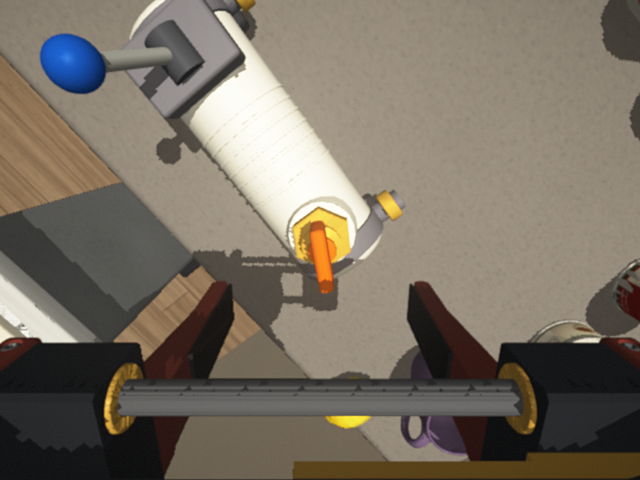

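The released wing lies at the predicted angle, with the plug turned about 1.48 rad. The spring wind-up of about 0.17 rad also implies roughly 0.42 N m. The ball is at (73,64) in the full wrist view. Next is the lever: close the gripper, place it on the near side of the ball and look.

```bash
python3 - <<'E'
from ov import *
np.set_printoptions(precision=3,suppress=True)
st=env.read_state()
print(onz("wrist",73,64,192,st))
set_gripper(0)
yaw=-0.025
env.reach([415,24,330],down(-np.pi/2+yaw))
env.hold(.2)
st=env.read_state(); print(st["time_s"],st["tool_pos"],st["qpos"])
cv2.imwrite("pics/h.png",viewer.camera("wrist"))
for z in (118,192): print(proj("wrist",[495,24,z],st))
import pickle; pickle.dump(st,open("c.pkl","wb"))
im=viewer.camera("top")[200:280,315:430]
cv2.imwrite("pics/h2.png",cv2.resize(im,None,fx=6,fy=6,interpolation=cv2.INTER_CUBIC))
E
```

```text
[467.597  27.206 192.   ]
21.8583 [415.239  23.628 329.881] [ 0.028  0.069  2.039 -0.     1.034  1.624]
(np.float64(317.2999786430976), np.float64(130.53431395480274))
(np.float64(316.30746900058824), np.float64(132.3680985961062))
```

View pics/h.png

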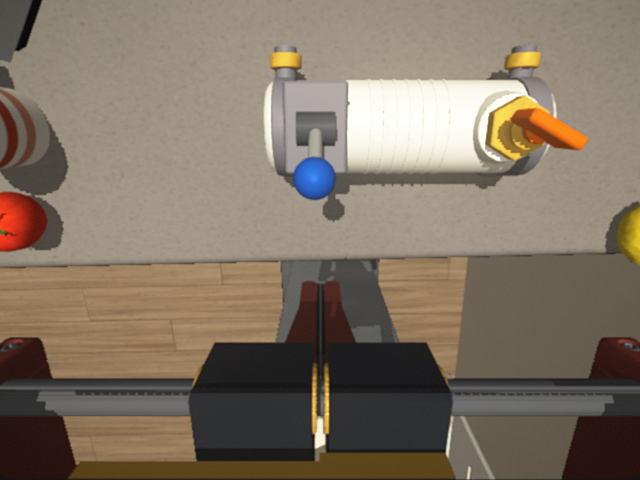

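View pics/h2.png

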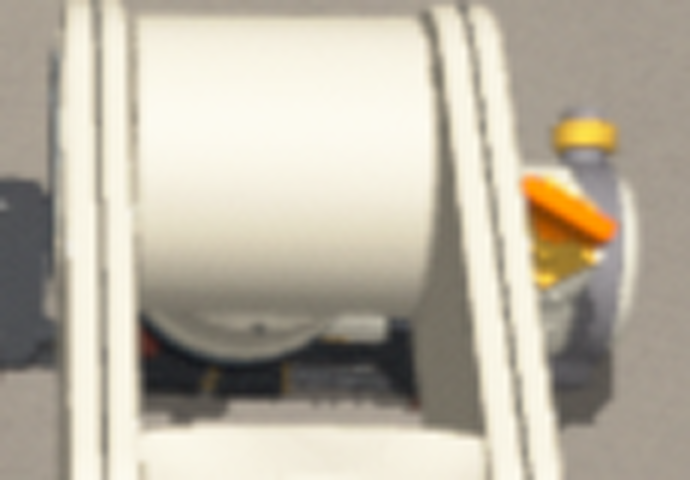

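```bash
python3 - <<'E'
from h import *
import pickle; st=pickle.load(open("c.pkl","rb"))
np.set_printoptions(precision=1,suppress=True)
print(onz("wrist",314,178,191,st), onz("wrist",316,129,122,st))
def pr(t):
    s=env.read_state(); print(t,round(s["time_s"],2),s["tool_pos"],"F",s["force"],"w",round(s["width"],1)); return s
T=172+80
print(env.move_l([415,25,T],rate=150,f_stop=6)); env.hold(.2); pr("down")
x=495+9
print(env.move_l([x,25-(x-415)*.025,T],rate=40,f_stop=8)); env.hold(.1); pr("push")
for x in range(506,522,2):
    hit=env.move_l([x,25-(x-415)*.025,T],rate=15,f_stop=6); s=pr(x)
    if hit or np.linalg.norm(s["force"][:2])>7: print("hit");break
env.hold(.2); st=pr("end")
E
```

```text
[468.2  26.2 191. ] [496.2  24.9 122. ]
False
down 22.82 [415.6  25.  252.9] F [0.7 0.  0.9] w 0.2
False
push 25.3 [503.9  22.8 252. ] F [-0.9  0.5 -0.6] w 0.5
506 25.58 [506.2  22.7 252.1] F [-0.3  0.3 -0.6] w 0.7
508 25.87 [508.2  22.7 252. ] F [0.9 0.5 0.4] w 0.5
510 26.15 [510.2  22.6 252. ] F [-0.7  0.4  0.1] w 0.6
512 26.43 [511.1  22.6 251.7] F [-4.7  0.6  1.2] w 0.3
514 26.64 [511.1  22.7 251.2] F [-2.2  0.7  3.3] w 0.3
hit
end 26.84 [511.   22.6 251. ] F [-1.5  1.1  4.2] w 0.5
```

The finger met firm resistance at x ≈ 511, where I predicted the stop. One firmer nudge, then I back off and look.

```bash
python3 - <<'E'
from h import *
np.set_printoptions(precision=2,suppress=True)
p=env.read_state()["tool_pos"]
print(env.move_l([514,22.5,252],rate=15,f_stop=14)); s=env.read_state(); print(s["tool_pos"],s["force"])
env.move_l([470,23.6,252],rate=100); env.move_l([440,24.4,340],rate=200); env.hold(.3)
st=env.read_state(); print(st["time_s"],st["tool_pos"],st["force"])
im=viewer.camera("wrist"); 
for lean in (.4,.45,.5):
    X=[495.8+80*np.sin(lean),24.5,118+80*np.cos(lean)]; u,v=proj("wrist",X,st); print(lean,u,v)
    cv2.circle(im,(int(u),int(v)),1,(0,0,255) if lean==.5 else (0,255,0),-1)
cv2.imwrite("pics/i.png",im)
cv2.imwrite("pics/i2.png",viewer.camera("scene"))
E
```

```text
False
[512.07  22.61 251.18] [-7.94  1.67  5.69]
28.75 [439.9   24.38 339.04] [-0.52 -0.1   0.12]
0.4 316.5339721245458 116.74807216746123
0.45 316.39571230565707 110.41322180386334
0.5 316.26503534933835 104.26885177348467
```

View pics/i.png

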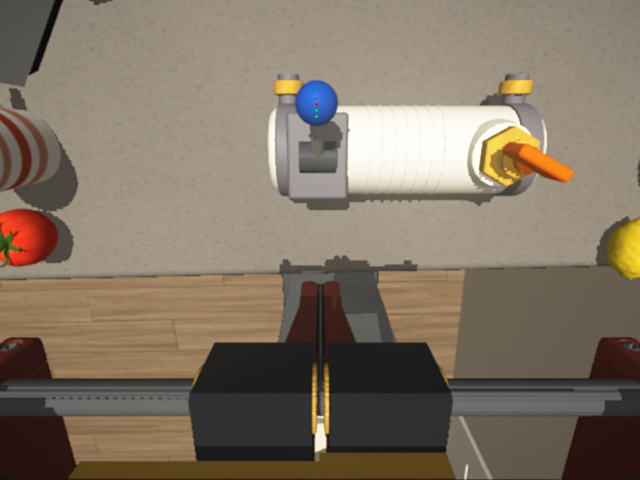

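View pics/i2.png

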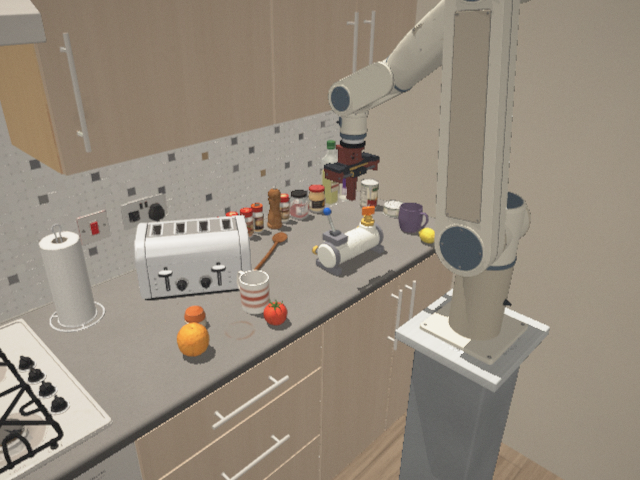

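The ball's centre is at (316,103) in the wrist view, and (316,104) is where it should be at the stop (lean 0.5). The wing angle is unchanged, the bystanders are where they were, and the gripper is clear of everything.

```bash
python3 - <<'E'
from h import *
print(workorder.sign_off())
E
```

```text
the job is handed in; nothing more can be done
None
```

The plug is screwed in snug and the valve lever is fully over to the far side. I handed the job in after about 29 s of the 72 s allowed.

- **Plug:** I turned the wing 1.65 rad clockwise in a single grip. The torque held flat, then began to climb at about 1.08 rad of turn. I stopped at a measured 0.39–0.41 N m, about 0.15–0.17 over that flat level. After I let go, the camera showed the plug had turned about 1.48 rad. Working from that turn and the quoted 0.28 N m drag gives about 0.42–0.44 N m.
- **Lever:** I pushed it with the closed fingers until it met firm resistance at the predicted stop, with about 8 N on the fingers at the last push. After backing off, the blue ball was within about 1 pixel of where it should be at the stop.
- **Surroundings:** the last pictures show the bystanders still in place, and the gripper was touching nothing.

**Disagreement:** the drag measured 0.24 N m against the quoted 0.28, so I judged snugness mainly by the rise over the drag. The absolute reading and the wing's spring-back both also fall inside the 0.36–0.49 N m range. No check failed.

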